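Aim the gas nozzle and open the tap

TASK

The bench nitrogen dryer has a swinging nozzle arm over four places and a lever tap at its right-hand end. With the outside of a closed gripper or one fingertip, push the arm sideways until its nozzle stands over the middle of the open beaker; only then push the tap's lever a quarter turn, outwards to the right, until it meets its stop in line with the pipe. Do not take the arm, the lever or anything else between the fingers, lift nothing, leave the vessels and other things standing where they are, and let go of everything.

Things in the scene. Friction and masses are not known exactly. Their poses are not given: they have to be found in the camera images.
- blower: Fixed dryer stand. Origin on the worktop under the arm's pivot; at yaw 0 its x points away from the robot, y to the robot's left. Grey base plate 12 mm thick, x -180 to +35, y -165 to +165 mm, with a tongue out to y -280. Vessels stand on four ringed places 130 mm from the pivot, at 0.55 and 1.2 rad either side of -x. Tap at y -230; 10 mm pipe from it to the post, 57 mm high.
- spout_pivot (a point): Point on the nozzle arm's vertical axis at half height of the arm, 113 mm above the worktop. The arm is a level aluminium bar 14 mm wide, 103 to 123 mm above the worktop, from a hub of radius 18 mm (top at 126 mm) to the nozzle head (radius 10 mm, 100 to 126 mm high) 130 mm from the axis.
- spout_arm (a joint): Angle of the nozzle arm about the vertical axis through spout_pivot, rad: 0 = it points along the stand's -x (to the robot), positive = anticlockwise from above (towards the stand's -y, the robot's right). Range -1.5 to 1.5. Stiff hinge (about 0.15 N m): stays where it is left.
- nozzle_tip (a point): Lower tip of the slender nozzle below the end of the arm, 130 mm from the arm's axis, 86 mm above the worktop. Its axes turn with the arm: x along the arm to the pivot, z up.
- tap_pivot (a point): Point on the tap lever's vertical axis at half height of the lever, 106 mm above the worktop. The lever is a grey bar 12 mm wide, 98 to 114 mm above the worktop, reaching 90 mm from the axis; hub radius 13 mm, top at 121 mm.
- tap_lever (a joint): Angle of the tap lever about the vertical axis through tap_pivot, rad: 0 = closed, pointing along the stand's -x, across the pipe; positive = anticlockwise from above; 1.571 = open, at its stop, pointing along the stand's -y, in line with the pipe, away from the arm. Starts between 0 and 0.2. Stiff (about 0.1 N m): stays where it is left.
- lever_end (a point): Free end of the tap lever, 90 mm from its axis, at half height. Its axes turn with the lever: x along the lever to the axis, z up.
- beaker: The open clear beaker, 52 mm across, 59 mm tall, loose on one of the four places (top 71 mm above the worktop). Origin: centre of its underside.
- dropper: White plastic dropper bottle with a cap, 29 mm across, 60 mm tall, loose on another place. Origin: centre of its underside.
- canister: Capped round canister, 41 mm across, 67 mm tall (top 79 mm above the worktop), loose on another place. Origin: centre of its underside.
- vial_bottle: Small capped brown bottle, 26 mm across, 50 mm tall, loose on another place. Origin: centre of its underside.
- timer: Bench timer 62x68x18 mm lying loose to the right of the stand; leave alone. Origin: centre of its underside.
- tape: Roll of masking tape, 66 mm across, 18 mm high, lying loose to the right; leave alone. Origin: centre of its underside.
There are look-alikes about, which are no part of the job. Leave any blue, green or red look-alike of the beaker alone.

How it is judged:
By the outcome, as a careful person would: the job done as asked, in the order asked, and still so for the second after the job is handed in, with the robot touching nothing.
It also fails if it takes over 58 s, if anything falls off the work surface, if the arm or the gripper's body presses on something with over 40 N, if the wrist force passes 120 N, or if a joint passes its speed limit or range.

ROBOT

A 6-joint arm with a two-finger parallel gripper is mounted at the origin on a cart in front of the work surface, level with it; the furniture and walls round the work are solid. World frame = base frame: x ahead of the robot, y to its left, z up, the work surface at z = 0. Lengths are in mm, angles in rad, forces in N, time in s.
With the tool pointing down it reaches from about 275 to 825 mm from the base axis. Payload 5.2 kg.
Tool frame: the origin (TCP) lies at the very end of the fingers, on their centre line; the grasp point (between the pads) lies 19 mm behind it; z points along the fingers, y is the direction in which the jaws open and shut (so a half turn about z gives the same grasp; the last joint's range is limited). The gripper opens to 93 mm and grips with 3 to 60 N. Pads are 15 mm wide; open, the fingers measure 128 mm over their backs; the gripper's body (75 mm by 188 mm) begins 65 mm behind the grasp point.
Start: joints at [1.031, 0.259, 1.535, -0, 1.348, -0.203], TCP at [181.736, 519.112, 218.653] pointing down, gripper open.
Joint ranges: [-3.14, 3.14], [-0.91, 2.08], [0.19, 2.58], [-1.22, 4.36], [0.22, 2.71], [-3.12, 3.12]. Speed limits (rad/s): [2.57, 2.57, 3.14, 3.14, 3.14, 3.14].

INTERFACE

Orientations are given as [roll, pitch, yaw] about the fixed x, y, z axes, in that order (R = Rz(yaw) Ry(pitch) Rx(roll)).
In Python, from bench import robot gives the robot as it stands. The module is installed in compiled form; this text tells all that it offers. Calls block until the motion is done:
- robot.move_ptp(position, orientation): joint-space move of the TCP to a pose.
- robot.move_linear(position, ori=None, speed=150, f_stop=None): straight line of the TCP; ori=None keeps the orientation; speed is the mean speed in mm/s. With f_stop (N) it stops when the force on the tool has changed by that much, and returns True; else False.
- robot.move_j(angles): joint-space move.
- robot.move_gripper(opening): opening from 0.0 (shut) to 1.0 (fully open); the grip force is fixed at half the most; returns when the fingers have stopped.
- robot.sleep(seconds).
- robot.inverse_kinematics(position, orientation): joint angles nearest the present ones, or None.
- robot.get_image(name): name is "scene" or "top" or "wrist"; returns a dict with "img" (384x512x3 uint8, blue, green, red), "fovy" (degrees; the focal length in pixels is half the picture's height over the tangent of half this angle, whatever the lens; pixels are square), "cx", "cy" (the principal point, pixels), "eye" and "orientation" of the camera in the world. Camera axes: x right, y down, z forward; pixel columns grow to the right and rows downward; lengths in mm; the calibration is good to about 2 mm. A picture is of the moment at which its call begins. There is no depth.
A pose or a line that the arm cannot do raises robot.MotionError and nothing moves.
- robot.hand_in(): hands the job in, once; it reports no verdict.
Readings, each from a call of its own:
- robot.current_t(): time.
- robot.current_qpos(): joint angles.
- robot.current_joint_vel(): joint speeds.
- robot.current_joint_efforts(): joint torques, N m.
- robot.current_tcp_pos(): TCP position.
- robot.current_eef_rot(): TCP orientation.
- robot.current_contact_force(): force on the tool from outside, world axes, zero at the start.
- robot.current_ft_torque(): the same for the moment, N m.
- robot.current_gripper_width(): opening from 0.0 (shut) to 1.0 (fully open).
Only numpy, scipy, OpenCV 4.12 (cv2) and the standard library are available. Lean on these libraries where they do the work, as an engineer would, in place of code of your own. Each camera call takes 0.05 s, during which the arm holds its last target.

## Working session

There is one attempt and no reset: what is moved stays moved. The work goes in short steps, each a Python script; the robot and the scene stay as the last script left them, time stands still between calls to the robot, and variables do not carry over. Pictures are saved under pics/ and viewed, and the job is handed in when it is done.

```bash
mkdir -p pics; cat > h.py <<'E'
import numpy as np, cv2
from scipy.spatial.transform import Rotation as R
from bench import robot
def cam(n,save=None):
    d=robot.get_image(n)
    if save: cv2.imwrite('pics/'+save,d['img'])
    return d
def rot(o):
    o=np.array(o,float)
    return o if o.shape==(3,3) else R.from_euler('xyz',o).as_matrix()
def f(d): return d['img'].shape[0]/2/np.tan(np.radians(d['fovy'])/2)
def ray(d,u,v):
    F=f(d); return rot(d['orientation'])@np.array([(u-d['cx'])/F,(v-d['cy'])/F,1])
def plane(d,u,v,z):
    r=ray(d,u,v); e=np.array(d['eye']); return e+r*(z-e[2])/r[2]
def proj(d,p):
    c=rot(d['orientation']).T@(np.array(p,float)-np.array(d['eye'])); F=f(d)
    return d['cx']+F*c[0]/c[2], d['cy']+F*c[1]/c[2]
E
python3 - <<'E'
from h import *
for n in ['scene','top','wrist']:
    d=cam(n,n+'0.png'); print(n,d['fovy'],d['cx'],d['cy'],np.round(d['eye'],1),np.round(d['orientation'],3))
print(robot.current_t(),robot.current_eef_rot())
E
```

```text
scene 56.637626481259595 257.37831593340854 193.7853337095654 [ 250.9 -656.1  837.2] [-2.451 -0.005 -0.433]
top 56.805327262650415 258.231254095679 187.61330845178023 [ 399.2 -113.8  963.8] [-3.006  0.009 -1.553]
wrist 65.90943096975835 255.19926558570876 190.93663465676573 [113.2 543.  384. ] [2.879e+00 2.000e-03 1.234e+00]
0.15 [-3.14020286e+00 -2.64699491e-04  2.80477426e+00]
```

View pics/scene0.png

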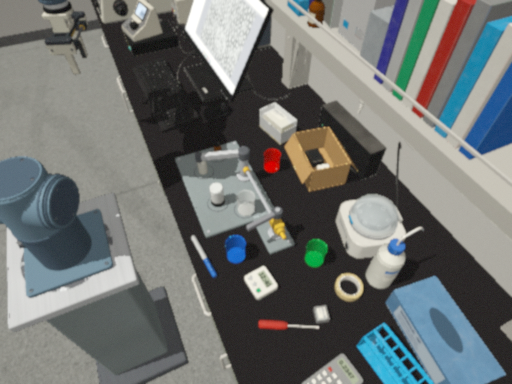

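View pics/top0.png

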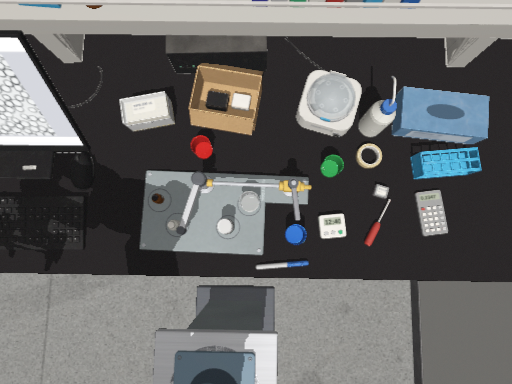

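The top view shows the arm hub near (199,180) and the nozzle head near (181,231). The tap is near (293,185), with its lever end near (297,219). The candidates for the beaker are clear (249,203), blue (296,234), green (332,166) and red (202,147). The clear one stands on a ringed place of the stand, so it fits. I'll enlarge it to confirm.

```bash
python3 - <<'E'
import cv2
a=cv2.imread('pics/top0.png')[160:275,130:345]; cv2.imwrite('pics/topcrop.png',cv2.resize(a,None,fx=3.7,fy=3.7,interpolation=cv2.INTER_CUBIC))
a=cv2.imread('pics/scene0.png')[130:300,160:340]; cv2.imwrite('pics/scenecrop.png',cv2.resize(a,None,fx=3.5,fy=3.5,interpolation=cv2.INTER_CUBIC))
E
```

```text
(no output)
```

View pics/topcrop.png

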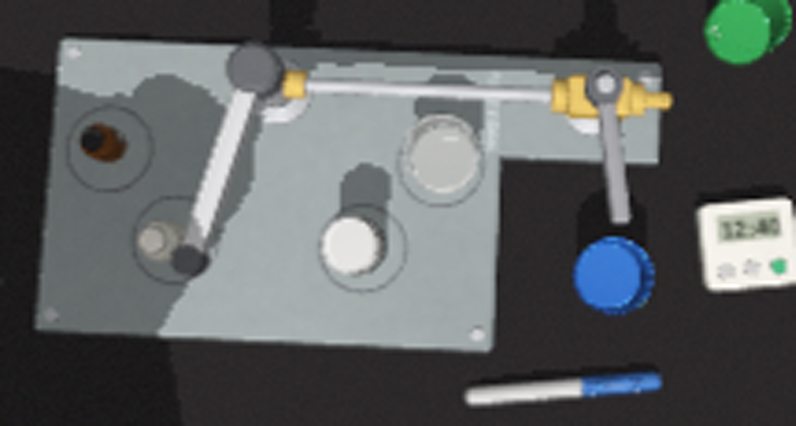

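View pics/scenecrop.png

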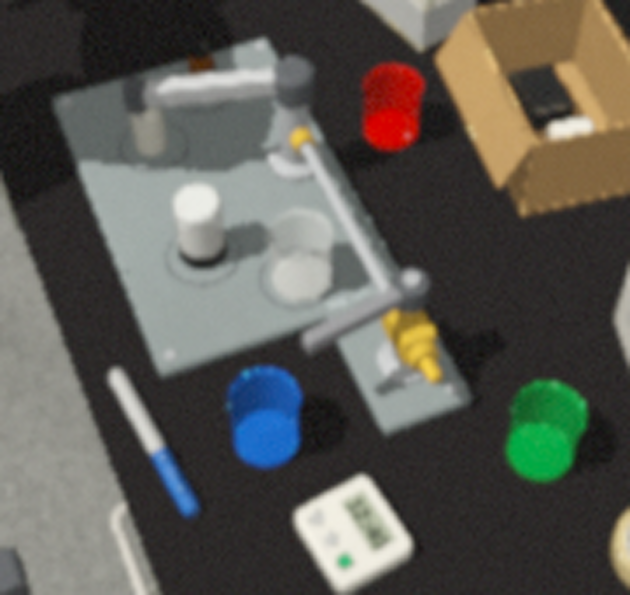

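The crop confirms it. The clear open beaker at crop (441,155) sits on the right-most ring, about the +1.2 rad place. The white bottle (350,245) is at +0.55, the beige canister/bottle (155,240) is at -0.55 under the nozzle head, and the brown bottle (103,142) is at -1.2.

```bash
cat > m.py <<'E'
from h import *
import sys
d=robot.get_image('top'); 
T=lambda c:(130+(c[0]+.5)/3.7-.5,160+(c[1]+.5)/3.7-.5)
P={}
for n,c,z in [('BL',(62,38),12),('TR',(660,65),12),('TRn',(660,162),12),('FL',(38,330),12),('FR',(492,350),12),('hub',(254,68),126),('tap',(605,85),121),('head',(189,260),126),('leverend',(620,221),114),('ringBk',(441,160),12),('beakBot',(444,157),14),('ringWh',(362,247),12),('ringBe',(175,240),12),('ringBr',(110,148),12),('blueTop',(612,274),59),('beakRim',(441,151),71)]:
    p=plane(d,*T(c),z); P[n]=p; print(n,np.round(p[:2],1))
hb,tp=P['hub'][:2],P['tap'][:2]
v=hb-tp; print('dist hub-tap',np.linalg.norm(v),'yaw',np.arctan2(-v[0],v[1]))
E
python3 m.py; python3 -c "
from h import *
s=robot.get_image('scene')
# hub top in scene, tap hub top, head
S=lambda c:(160+(c[0]+.5)/3.5-.5,130+(c[1]+.5)/3.5-.5)
for n,c,z in [('hub',(293,68),126),('tap',(412,280),121),('head',(138,88),126),('beakrim',(302,230),71),('beakbot',(299,278),14),('lend',(310,345),106)]: print(n,plane(s,*S(c),z)[:2])"
```

```text
BL [572.8 203.1]
TR [ 559.6 -237.8]
TRn [ 488.3 -237.7]
FL [360.1 207.5]
FR [ 351.8 -117.9]
hub [534.3  39.4]
tap [ 527.6 -188. ]
head [410.3  75.7]
leverend [ 440.2 -198.6]
ringBk [487.1 -78.7]
beakBot [489.1 -80.9]
ringWh [423.2 -23. ]
ringBe [425.9 112.3]
ringBr [491.9 163.1]
blueTop [ 406.6 -198.7]
beakRim [487.8 -80.7]
dist hub-tap 227.46178652850114 yaw -0.029581024070026874
hub [534.18577865  43.92961274]
tap [ 526.53562876 -188.90384347]
head [410.354262    74.49211912]
beakrim [488.79189583 -75.64738342]
beakbot [483.68148801 -78.39516566]
lend [ 441.09957677 -200.34882719]
```

Both views agree: pivot ≈ (534,41), tap ≈ (527,-188.5) (229.6 mm apart, should be 230), stand yaw ≈ -0.03. The head radius is about 129 mm and the beaker is about 128.5 mm from the pivot, near (488,-79). The arm starts at about -0.24 rad. I'll close the gripper, go round by a short radius to stay clear of the monitor, and put the tool on the arm's left side.

```bash
cat >> h.py <<'E'
HUB=np.array([534.3,41.]); TAP=np.array([527.2,-188.4])
def u(a): return np.array([-np.cos(a),-np.sin(a)])
def t(a): return np.array([np.sin(a),-np.cos(a)])
def pose(c,a,r,off,z):
    p=c+r*u(a)-off*t(a); return [p[0],p[1],z],[np.pi,0,a]
E
python3 - <<'E'
from h import *
robot.move_gripper(0.0)
robot.move_ptp([190,310,240],[np.pi,0,1.2])
robot.move_ptp([345,110,240],[np.pi,0,-0.27])
robot.move_ptp(*pose(HUB,-.27,95,42,200))
d=cam('wrist','w1.png'); cam('top','t1.png')
print(robot.current_t(),robot.current_tcp_pos(),robot.current_qpos())
E
```

```text
4.5 [452.92714321 107.88072476 200.29650134] [-6.54113459e-03  1.20149193e-01  1.75507388e+00  1.17287107e-04
  1.26667896e+00  1.83166938e+00]
```

View pics/w1.png

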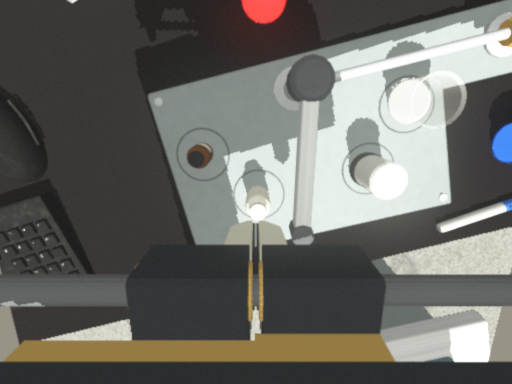

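View pics/t1.png

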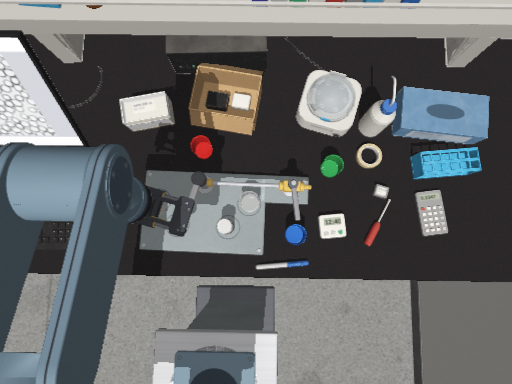

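The wrist view shows the closed tips near (255,230), clear of the bar on its left (bar at ~(305,170)). The head is at (303,233). Now I'll descend, touch the bar and sweep in short chords, stopping a little short.

```bash
python3 - <<'E'
from h import *
print(robot.current_contact_force())
if robot.move_linear(pose(HUB,-.27,95,42,93)[0],speed=100,f_stop=5): print('STOP desc',robot.current_tcp_pos()); raise SystemExit
print('contact',robot.move_linear(pose(HUB,-.27,95,10,93)[0],speed=30,f_stop=1.0))
p=np.array(robot.current_tcp_pos()); print(p, 'off',-np.dot(p[:2]-HUB,t(-.27)),robot.current_contact_force())
d=cam('wrist','w2.png'); cam('top','t2.png');print(robot.current_t())
E
```

```text
[ 0.07727367 -0.20467296  0.13759283]
contact True
[448.39341011  88.52097217  92.65844538] off 22.885341803964238 [ 0.19159904 -0.15120227  0.25300587]
6.4917
```

View pics/w2.png

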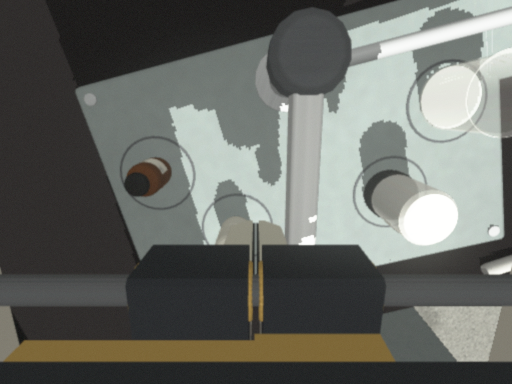

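Contact came at offset 22.9 mm, matching 7 + ~16 mm, and the finger lies along the bar's left side. Sweeping to about 1.1 now.

```bash
python3 - <<'E'
from h import *
for a in np.linspace(-.1,1.1,7):
    p,o=pose(HUB,a,95,23,93)
    s=robot.move_linear(p,o,speed=70,f_stop=15)
    print(round(a,2),s,np.round(robot.current_contact_force(),1))
    if s: break
cam('top','t3.png');cam('wrist','w3.png');cam('scene','s3.png');print(robot.current_t(),robot.current_tcp_pos())
E
```

```text
-0.1 False [ 0.1 -0.1 -0.5]
0.1 False [ 0.3 -0.7 -0.1]
0.3 False [-0.3 -0.4 -0.6]
0.5 False [-0.1  0.7  0.7]
0.7 False [ 0.1 -0.2 -0.5]
0.9 False [ 0.5  1.2 -0.4]
1.1 False [ 0.3  0.1 -0.8]
9.5833 [470.46652074 -32.86117871  93.04712184]
```

```bash
python3 - <<'E'
import cv2,numpy as np
a=cv2.imread('pics/t3.png')[160:275,130:345]; b=cv2.imread('pics/s3.png')[130:300,160:340]
a=cv2.resize(a,(796,426),interpolation=2);cv2.imwrite('pics/t3c.png',a);cv2.imwrite('pics/s3c.png',cv2.resize(b,None,fx=3.5,fy=3.5,interpolation=2))
E
```

```text
(no output)
```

View pics/t3c.png

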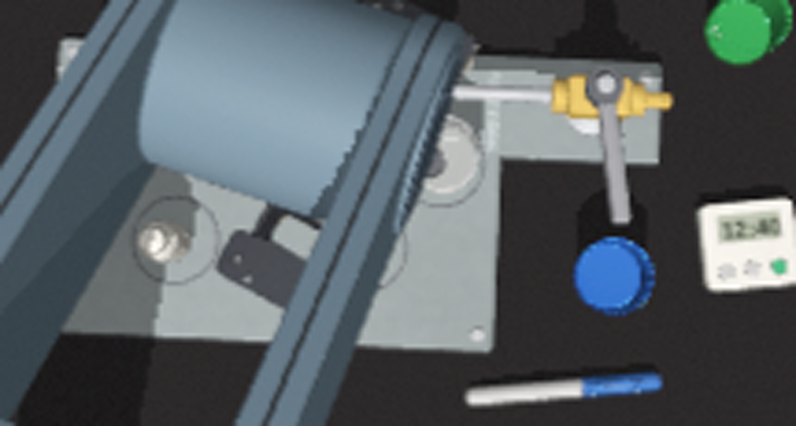

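View pics/s3c.png

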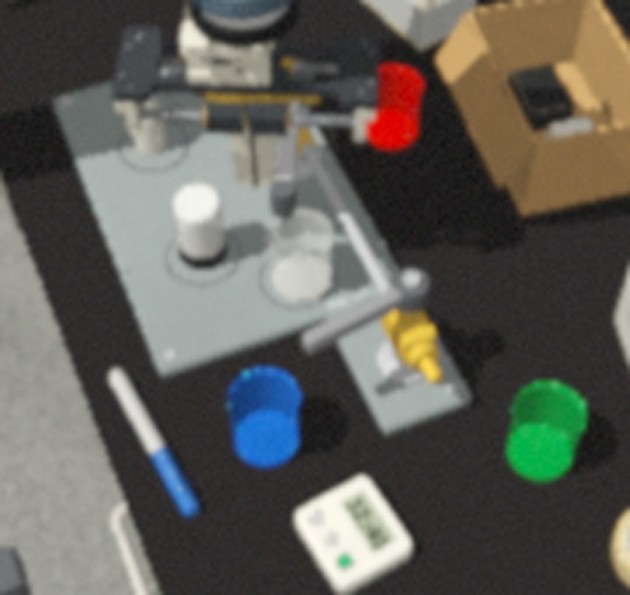

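View pics/w3.png

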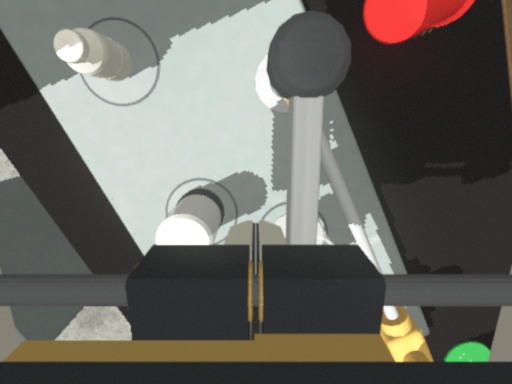

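The arm is at about 1.1 with the head just inside the beaker's rim, at top crop (432,163) against the beaker centre at (441,155). The vessels haven't moved. Pushing the last ~0.1 rad.

```bash
python3 - <<'E'
from h import *
for a in (1.16,1.205):
    p,o=pose(HUB,a,95,23,93)
    print(robot.move_linear(p,o,speed=40,f_stop=15))
# back off along -tangent then up
robot.move_linear(pose(HUB,1.205,95,33,93)[0],speed=60)
robot.move_linear(pose(HUB,1.205,95,33,200)[0],speed=150)
robot.move_ptp([330,-20,260],[np.pi,0,1.0])
cam('top','t4.png');cam('scene','s4.png');print(robot.current_t())
a=cv2.imread('pics/t4.png')[160:275,130:345]; b=cv2.imread('pics/s4.png')[130:300,160:340]
a=cv2.resize(a,(796,426),interpolation=2);cv2.imwrite('pics/t4c.png',a);cv2.imwrite('pics/s4c.png',cv2.resize(b,None,fx=3.5,fy=3.5,interpolation=2))
E
```

```text
False
False
12.0833
```

View pics/t4c.png

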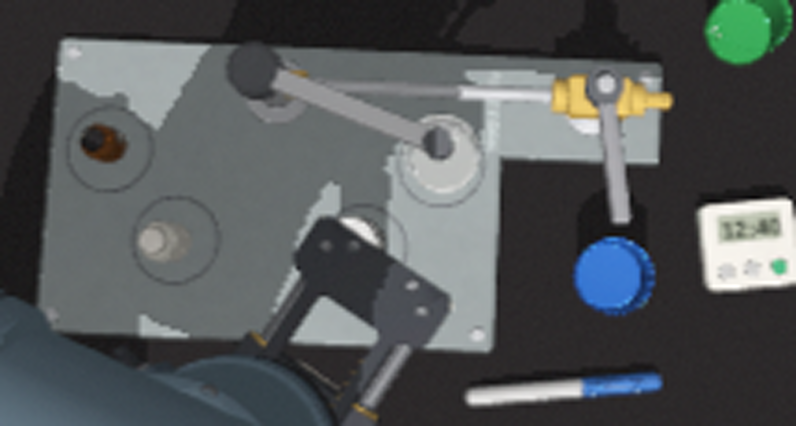

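View pics/s4c.png

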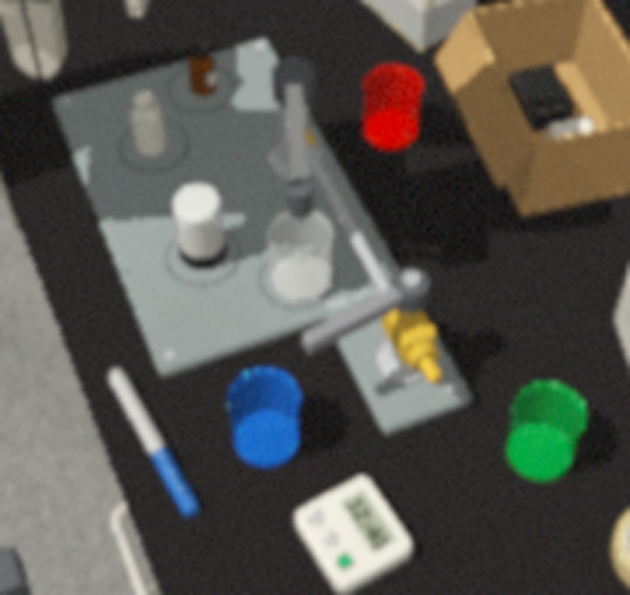

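```bash
python3 - <<'E'
from h import *
d=cam('top');s=cam('scene')
T=lambda c:(130+(c[0]+.5)/3.7-.5,160+(c[1]+.5)/3.7-.5)
S=lambda c:(160+(c[0]+.5)/3.5-.5,130+(c[1]+.5)/3.5-.5)
for n,c in (('head',(438,142)),('hub',(254,68))): print(n,plane(d,*T(c),126)[:2])
print('head s',plane(s,*S((300,190)),126)[:2],'hub s',plane(s,*S((293,68)),126)[:2])
a=cv2.imread('pics/t4.png')[183:223,225:270];a=cv2.resize(a,None,fx=13,fy=13,interpolation=2)
cv2.imwrite('pics/t4z.png',a)
a=cv2.imread('pics/s4.png')[172:222,225:268];cv2.imwrite('pics/s4z.png',cv2.resize(a,None,fx=12,fy=12,interpolation=2))
# where rims/base circles would project for candidate beaker centre
for p in ((488,-79),):
  for z,r in ((12,26),(71,26)):
    q=np.array([proj(d,(p[0]+r*np.cos(k),p[1]+r*np.sin(k),z)) for k in np.linspace(0,6.28,60)]); print('top',z,q.min(0),q.max(0))
    q=np.array([proj(s,(p[0]+r*np.cos(k),p[1]+r*np.sin(k),z)) for k in np.linspace(0,6.28,60)]); print('scene',z,q.min(0),q.max(0))
E
```

```text
head [488.11752813 -80.71035759]
hub [534.2829636   39.37497886]
head s [486.01823955 -80.86222158] hub s [534.18577865  43.92961274]
top 12 [239.29446802 192.95177806] [258.60495863 212.2029581 ]
scene 12 [237.5629025  202.09914248] [255.50273965 216.42018412]
top 71 [237.85799399 190.15337646] [258.4266663  210.64218057]
scene 71 [236.76522699 189.14734828] [255.53242023 203.69801967]
```

View pics/t4z.png

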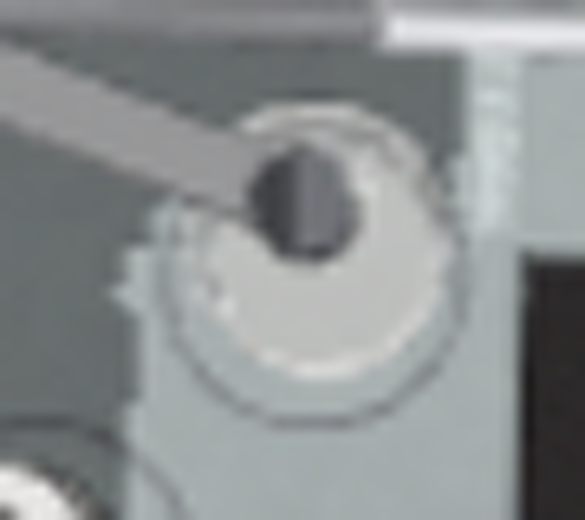

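View pics/s4z.png

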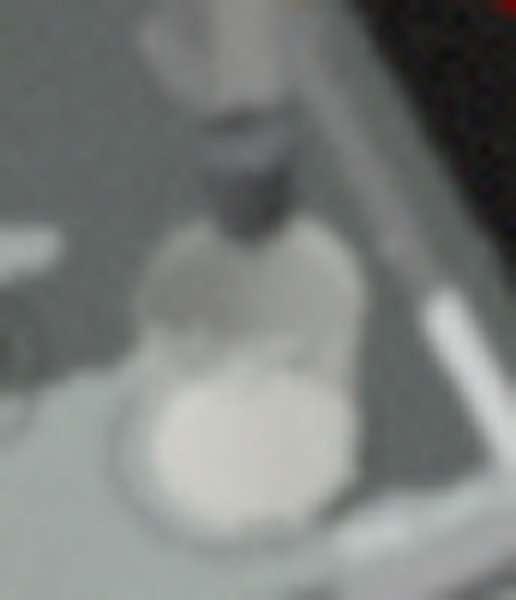

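In the top view the head is at (488.1,-80.7) and the beaker, from its base disc and rim edges, is at (488,-80.7). The scene view agrees within 2–3 mm (head (486,-80.9), beaker (488,-79)), so the nozzle is over the middle. Next is the lever: world angle ≈0.12, pushed from its left side.

```bash
python3 - <<'E'
from h import *
q=robot.inverse_kinematics(*pose(TAP,.12,66,42,180)); print(q)
robot.move_ptp([400,-140,240],[np.pi,0,.12])
robot.move_ptp(*pose(TAP,.12,66,42,180))
if robot.move_linear(pose(TAP,.12,66,42,88)[0],speed=100,f_stop=5): print('STOP'); raise SystemExit
print('contact',robot.move_linear(pose(TAP,.12,66,18,88)[0],speed=30,f_stop=1.0))
p=np.array(robot.current_tcp_pos()); print(p,'off',-np.dot(p[:2]-TAP,t(.12)),robot.current_contact_force(),robot.current_t())
cam('top','t5.png');cam('wrist','w5.png')
E
```

```text
[-5.58345350e-01  1.67905171e-01  1.75061896e+00 -4.44089210e-16
  1.22306852e+00  8.92450977e-01]
contact True
[ 459.10569266 -177.06315917   87.60526767] off 19.407033311155217 [-0.08963543 -0.17408909  0.36419756] 15.0917
```

View pics/w5.png

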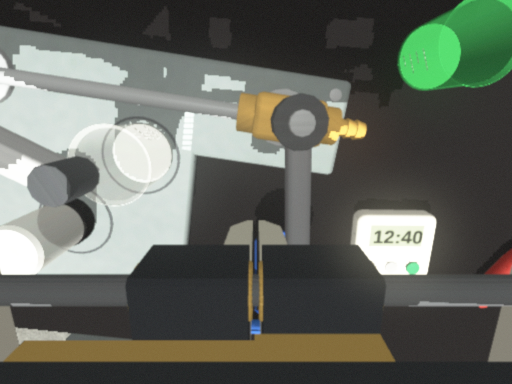

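View pics/t5.png

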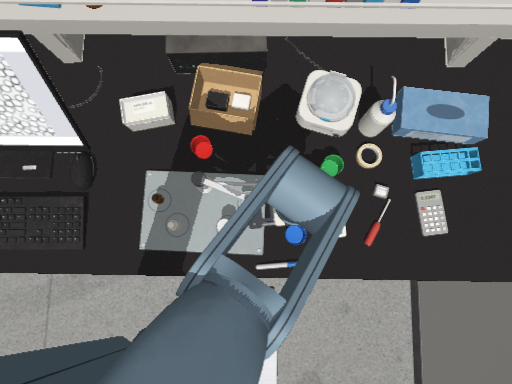

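The finger sits left of the lever with contact made. Now sweep it to the stop.

```bash
python3 - <<'E'
from h import *
for a in (.3,.55,.8,1.05,1.3,1.45):
    p,o=pose(TAP,a,66,22,88)
    s=robot.move_linear(p,o,speed=70,f_stop=12)
    print(a,s,np.round(robot.current_contact_force(),1))
    if s: break
else:
    p,o=pose(TAP,1.54,66,25,88); print(robot.move_linear(p,o,speed=40,f_stop=10),np.round(robot.current_contact_force(),1))
    p,o=pose(TAP,1.54,66,12,88); print(robot.move_linear(p,speed=20,f_stop=8))
p=np.array(robot.current_tcp_pos()); print(p,'off',-np.dot(p[:2]-TAP,t(1.54)),robot.current_contact_force(),robot.current_t())
cam('wrist','w6.png')
E
```

```text
0.3 False [-0.2 -0.3 -0.2]
0.55 False [-0.3  0.4  1.1]
0.8 False [-0.2  0.1 -0.8]
1.05 False [-0.9 -0.3  0.8]
1.3 False [-0.4 -0.4 -0.7]
1.45 False [ 0.1  0.7 -0.4]
False [-0.2  1.  -0.2]
True
[ 504.37455876 -253.69916666   87.4006485 ] off 20.80396149335038 [-0.8253128  -0.73607531  0.917593  ] 18.0833
```

View pics/w6.png

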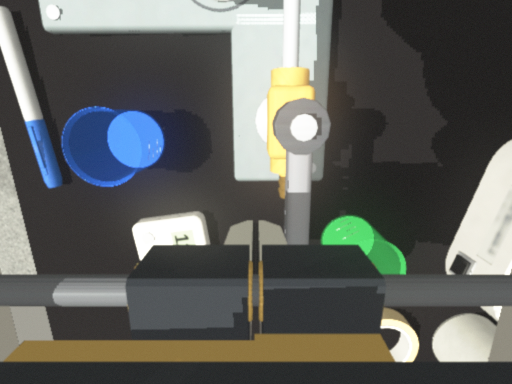

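The force rose by 8 N at offset 20.8 mm (expected ≈22), and the lever is in line with the pipe, so it has met its stop. Back off and check.

```bash
python3 - <<'E'
from h import *
robot.move_linear(pose(TAP,1.54,66,40,88)[0],speed=60)
robot.move_linear(pose(TAP,1.54,66,40,230)[0],speed=150)
robot.move_ptp([300,-120,300],[np.pi,0,1.0])
d=cam('top','t7.png');cam('scene','s7.png');print(robot.current_t(),robot.current_contact_force())
a=cv2.imread('pics/t7.png')[160:275,130:345]; b=cv2.imread('pics/s7.png')[130:300,160:340]
a=cv2.resize(a,(796,426),interpolation=2);cv2.imwrite('pics/t7c.png',a);cv2.imwrite('pics/s7c.png',cv2.resize(b,None,fx=3.5,fy=3.5,interpolation=2))
E
```

```text
20.7333 [0.49677607 0.30278021 0.52399935]
```

View pics/t7c.png

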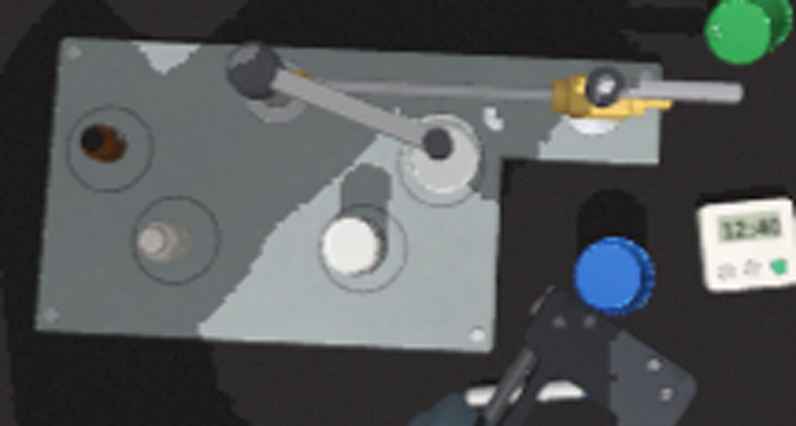

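View pics/s7c.png

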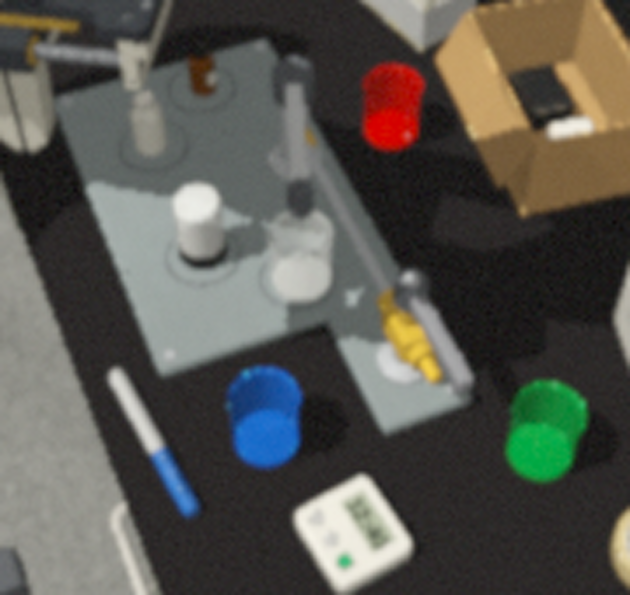

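The lever runs from (605,86) to (742,93) in the crop, parallel to the stand's edge within about 0.01 rad. The nozzle is still over the beaker at (438,142), and everything else is where it was. The robot is clear, so I'm handing in.

```bash
python3 -c "
from h import *
robot.hand_in(); print(robot.current_t())"
```

```text
the job is handed in; nothing more can be done
the job is handed in; nothing more can be done
```

The job is done and handed in at about 21 s of the 58 s allowed. I pushed the nozzle arm with the outside of the closed gripper from about -0.24 to about +1.23 rad, so the nozzle stands over the clear beaker. After that I pushed the tap lever outwards to its stop, then moved the robot clear.

- **Nozzle:** the top view puts the nozzle head at (488.1, -80.7) and the beaker at about (488, -80.7). The scene view puts the head 2–3 mm from the beaker's centre.
- **Lever:** the force rose by 8 N at the stop, and the last picture shows the lever in line with the pipe to within about 0.01 rad.
- **Other things:** in the last pictures all the vessels and the timer were where they started. I did not check the tape in those crops, but the robot worked well away from it. Nothing was gripped or lifted.
- **Disagreements:** the two cameras differed by about 4.5 mm on the arm's pivot, more than the 2 mm calibration, so I used a value between them. No check failed.

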